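# Free a seized lens ring, box the lens and stack the cases

## Task

The green lens mount ring on the reader's lens head has seized in its raised position, where it shrouds the lens barrel so that it cannot be gripped: with the mallet tap the ring's two lugs lightly on alternating sides, about 3 or 4 mm at a time so that the ring never tips more than 7 degrees out of level, until it is fully down on both sides; never strike the lens and never push the ring with the fingers. Then stand the mallet back on the rubber mat, face down, lift the lens out and lower it (do not drop it) all the way into the notched black lens box. Finish by closing the box with every small closed carton that lies flat on the desk (not the row of upright film boxes at the edge), stacked squarely on top of it in one straight column, long side over long side, in any order; leave the other things on the desk alone.

Things in the scene. Friction and masses are not known exactly. Their poses are not given: they have to be found in the camera images.
- head: Fixed lens head: steel foot plate 110 x 120 x 10 mm with an upright socket tube (outer diameter 44, bore 33, top at 64 mm, inner floor at 24 mm above the desk) and a steel web behind it, top at 42 mm (+x). Origin on the desk under the tube's axis; z up; the ring's two lugs lie along its +y and -y.
- ring: Green plastic mount ring round the socket tube, outer diameter 60, bore 48, 40 mm tall, with two flat lugs 26 mm wide reaching to 59 mm from its axis, tops flush with the ring's top. Origin on the axis in the plane of its top face; +y to the left lug. Top about 96 mm above the desk when raised, 74 mm when fully down on its stop; at the start one side may sit up to 4 mm lower.
- lug_left (a point): Where to tap: middle of the top of the ring's left lug (head +y side), 44 mm from the axis; moves with the ring. Seized: a side yields only when its own lug is pressed with more than about 9 N, goes as far as it is driven and stays there, while the other side stays put, so the ring tilts.
- lug_right (a point): Where to tap: middle of the top of the right lug (head -y side), 44 mm from the axis; moves with the ring and yields as the left one does.
- lens: Dark metal lens barrel with a glass top, diameter 30 mm, 70 mm long, 0.12 kg, standing loose in the head's socket with its top 94 mm above the desk: about 2 mm below the top of the raised ring, 20 mm proud of the ring once it is down. Origin at the centre of its lower end; z along the barrel, up.
- mallet: Bench mallet, 0.30 kg, standing on its striking face on the mat: head of white nylon with a steel band, diameter 32, 70 mm tall, axis vertical; level wooden handle (16 wide, 22 high, its axis 35 mm above the face) along -x from the head to 134 mm from the head's axis. Origin at the centre of the lower striking face; z up along the head. Its centre of mass lies about 10 mm behind the head's axis.
- mat: Fixed black rubber mat, 210 x 150 x 3 mm, where the mallet stands. Origin at the centre of its underside on the desk; long side along its x.
- lensbox: Fixed black lens box, 90 x 66 mm, 78 mm tall. A round bore of 33 mm diameter runs from 54 mm down to 4 mm above the desk; above 54 mm only four corner posts (22 x 11 mm) remain, up to 78 mm, with a finger notch 46 mm wide in each long side and 44 mm in each short one. Lens fully in: lower end at 4 mm. Cartons rest on the posts. Origin on the desk under the bore's axis; x along the long side, z up.
- case1: Closed lens carton of plain brown board with a paper seam tape round it, 90 x 66 mm, 30 mm tall, 0.18 kg; it may lie either way up. Origin at its centre; x along its long side, y along its short side, z through its thickness. Three to five cartons are there; an absent one reads None.
- case2: Closed lens carton of plain brown board with a paper seam tape round it, 90 x 66 mm, 30 mm tall, 0.18 kg; it may lie either way up. Origin at its centre; x along its long side, y along its short side, z through its thickness. Three to five cartons are there; an absent one reads None.
- case3: Closed lens carton of plain brown board with a paper seam tape round it, 90 x 66 mm, 30 mm tall, 0.18 kg; it may lie either way up. Origin at its centre; x along its long side, y along its short side, z through its thickness. Three to five cartons are there; an absent one reads None.
- case4: Closed lens carton of plain brown board with a paper seam tape round it, 90 x 66 mm, 36 mm tall, 0.18 kg; it may lie either way up. Origin at its centre; x along its long side, y along its short side, z through its thickness. Three to five cartons are there; an absent one reads None.
- case5: Closed lens carton of plain brown board with a paper seam tape round it, 90 x 66 mm, 36 mm tall, 0.18 kg; it may lie either way up. Origin at its centre; x along its long side, y along its short side, z through its thickness. Three to five cartons are there; an absent one reads None.
- bulb: Bystander: pearl glass projection bulb standing on its brass cap, 54 mm wide, 87 mm tall.
- reflector: Bystander: bright reflector cup, 84 mm wide, 36 mm tall.
- puck: Bystander: iron counterweight puck, diameter 72, 28 mm tall.
- reeltin: Bystander: round closed reel tin, diameter 92, 30 mm tall.
- screwdriver: Bystander: screwdriver, 170 mm long, lying on the desk.
- sparering: Bystander: loose spare green ring, diameter 60, 12 mm tall, lying on the desk.
Mind the look-alikes: they are no part of the job. Leave any red or turquoise look-alike of the case4 alone.

How it is judged:
By the outcome, as a careful person would: the job done as asked, in the order asked, and still so for the second after the job is handed in, with the robot touching nothing.
Of case1, case2, case3, case4, case5 only 3 to 5 are there at a start; the rules pass over those that are not, and their reading is None.
At some moment in a run one of case1, case2, case3, case4, case5 may be knocked a few centimetres aside while the robot is not near it.
It also fails if it takes over 210 s, if anything falls off the work surface, if the arm or the gripper's body presses on something with over 40 N, if the wrist force passes 120 N, or if a joint passes its speed limit or range.

## Robot

A 6-joint arm with a two-finger parallel gripper is mounted at the origin on the work surface. World frame = base frame: x ahead of the robot, y to its left, z up, the work surface at z = 0. Lengths are in m, angles in degrees, forces in N, time in s.
With the tool pointing down it reaches from about 0.4 to 0.825 m from the base axis. Payload 7 kg.
Tool frame: the origin (TCP) lies at the very end of the fingers, on their centre line; the grasp point (between the pads) lies 19 mm behind it (r.hold_point_z is the distance from the TCP to the grasp point, in m); z points along the fingers, y is the line along which they close (so a half turn about z gives the same grasp; the last joint's range is limited). The gripper opens to 88 mm and grips with 3 to 60 N. Pads are 19 mm wide; open, the fingers measure 130 mm over their backs; the gripper's body (78 mm by 193 mm) begins 47 mm behind the grasp point.
Start: joints at [93.341, 20.546, 0.682, 0, -70.136, -16.507], TCP at [0.154, 0.657, 0.227] pointing down, gripper open.
Joint ranges: [-176.03, 176.03], [-82.01, 121.73], [-58.28, 71.71], [-173.87, 95.51], [-174.79, -0.11], [-173.66, 173.66]. Speed limits (degrees/s): [136.94, 136.94, 172.46, 180, 180, 180].

## Interface

Orientations are given as [roll, pitch, yaw] about the fixed x, y, z axes, in that order (R = Rz(yaw) Ry(pitch) Rx(roll)).
In Python, from plant import telemetry, vision, workorder, r gives the robot as it stands.
- The arm moves only by the tool move_arm, never from a script. Its argument "plan" is a list of rows, each a list of 7 numbers: the opening, from -1 (shut) to 1 (fully open), so that 0 is half open, then the shift along the world's x, y, z in m, then the turn, a rotation vector about the world's x, y, z in degrees. In form: [[fingers, dx, dy, dz, ax, ay, az], ...]. A call has 1 to 20 rows; each row shifts and turns the commanded pose from where the row before left it; what a row does not reach is not made up. A row lasts 1/8 s, in which the tool goes at most 62.5 mm and 10.7 degrees, less where a joint would pass 70% of its speed; a pose out of reach is approached as far as the arm can. A call is refused whole if a number of a shift passes 0.0625 or a number of a turn 10.7, either way. A call with a gripper value outside its range is refused whole. The fingers move at their own pace and stop on an object; "force" is the grip in N (left out, the last holds). Time passes only in rows, so rows that do not move let the fingers close. It gives the time, the measured TCP pose, the force, the opening and the grip force at its end, in the units of the state.
- telemetry.get_state(): the state, without advancing time (a new reading comes with each control period).
- vision.capture(name): name is "side" or "top" or "wrist"; returns a dict with "img" (384x512x3 uint8, red, green, blue), "depth" (384x512 float32, m along the optical axis (not along the pixel's ray), 0 where there is no reading), "intrinsics" (3x3 intrinsics, pixels), "R" (3x3) and "t" (3): a world point X has camera coordinates R X + t. Camera axes: x right, y down, z forward; pixel columns grow to the right and rows downward; lengths in m; the calibration is good to about 2 mm. A picture is of the moment at which its call begins.
- workorder.close_job(): hands the job in; it is judged then, once.
The state is a dict: "time_s": time; "joints": joint angles; "qd": joint speeds; "joint_torque": joint torques, N m; "tcp_pos": TCP position; "eef_rot": TCP orientation; "contact_force": force on the tool from outside, world axes, zero at the start; "moment": the same for the moment, N m; "gripper_width": finger opening in m; "gripper_force": force on a finger pad.
Only numpy, scipy, OpenCV 4.12 (cv2) and the standard library are available. Lean on these libraries where they do the work, as an engineer would, in place of code of your own. Each camera call takes 0.05 s, during which the arm holds its last target. There are 200 camera calls.

## Working session

There is one attempt and no reset: what is moved stays moved. The work goes in short steps, Python scripts to look and compute and a tool call to move; the robot and the scene stay as the last step left them, time stands still between calls to the robot, and variables do not carry over. Pictures are saved under pics/ and viewed, at most 14 in all, crops included, and the job is handed in when it is done.

Besides the shell and the picture viewer there is one more tool, called after "Call:" in YAML: its name, and indented under it one key for each argument. move_arm: Moves the arm, as the interface text tells. Its arguments: {"type":"object","properties":{"plan":{"type":"array"},"force":{"type":"number"}},"required":["plan"]}

```bash
ls; mkdir -p pics; cat > h.py <<'E'
import numpy as np, cv2
from plant import telemetry, vision, workorder, r
def cap(n):
    c=vision.capture(n); np.savez('/tmp/'+n+'.npz',**c); return c
def load(n): return dict(np.load('/tmp/'+n+'.npz'))
def cloud(c):
    K=c['intrinsics'];d=c['depth'];v,u=np.mgrid[:d.shape[0],:d.shape[1]]
    P=np.stack([(u-K[0,2])/K[0,0]*d,(v-K[1,2])/K[1,1]*d,d],-1)
    W=(P-c['t'])@c['R']; W[d==0]=np.nan; return W
def save(c,name,box=None,s=1.5):
    im=c['img'][...,::-1]
    if box: im=im[box[1]:box[3],box[0]:box[2]]
    cv2.imwrite('pics/'+name,cv2.resize(im,None,fx=s,fy=s,interpolation=cv2.INTER_CUBIC))
E
python3 - <<'E'
from h import *
print(telemetry.get_state())
for n in ['top','side']:
    c=cap(n); save(c,n+'1.png'); print(n,c['R'],c['t'],c['intrinsics'])
E
```

```text
pics
{'time_s': 0.0, 'joints': array([ 9.33397851e+01,  2.05880737e+01,  6.35366389e-01, -1.97819316e-02,
       -7.01356696e+01, -1.65074612e+01]), 'qd': array([ 0.00646028,  0.050161  , -0.0383746 , -0.05219504, -0.00377498,
       -0.09564524]), 'joint_torque': array([ 6.34057469e-04, -5.82718027e+01,  2.93066901e+01,  6.99789271e+00,
        7.08003514e-03, -1.44859014e-04]), 'tcp_pos': array([0.15367573, 0.65678544, 0.22567379]), 'eef_rot': array([ 1.79909981e+02, -7.28363011e-03, -1.31744065e+01]), 'contact_force': array([ 0.40492579,  0.52307353, -0.92547321]), 'moment': array([-0.0186785 ,  0.03650478,  0.03413904]), 'gripper_force': 0.0, 'gripper_width': 0.08761490190935774}
top [[ 0.09621789 -0.99535636  0.00279784]
 [-0.97533424 -0.09484268 -0.19931879]
 [ 0.19865859  0.0164492  -0.97993071]] [-0.13282803  0.52133316  1.31321194] [[407.8129955    0.         251.05640837]
 [  0.         407.8129955  190.76075314]
 [  0.           0.           1.        ]]
side [[ 0.94839516 -0.31692858 -0.0101437 ]
 [-0.19688177 -0.56348076 -0.802326  ]
 [ 0.24856426  0.7629192  -0.59679988]] [-0.53513295  0.12673188  1.28697631] [[395.03271964   0.         252.48658749]
 [  0.         395.03271964 187.89071621]
 [  0.           0.           1.        ]]
```

View pics/top1.png

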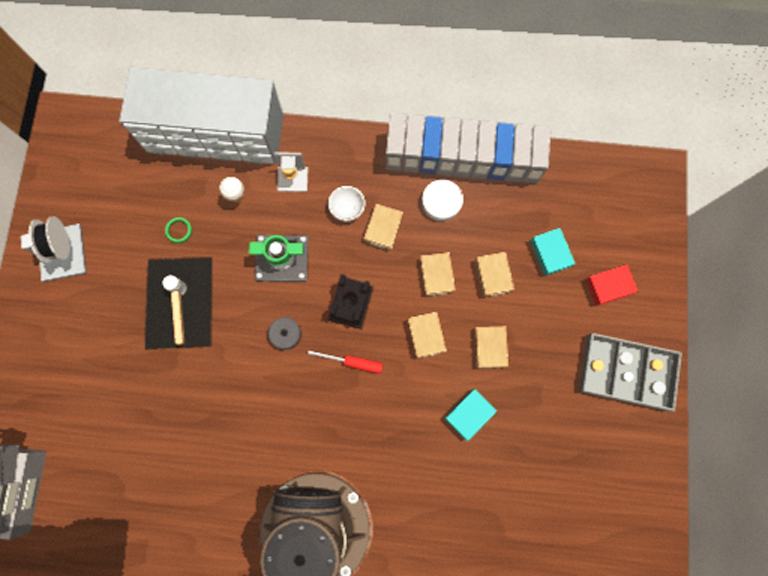

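View pics/side1.png

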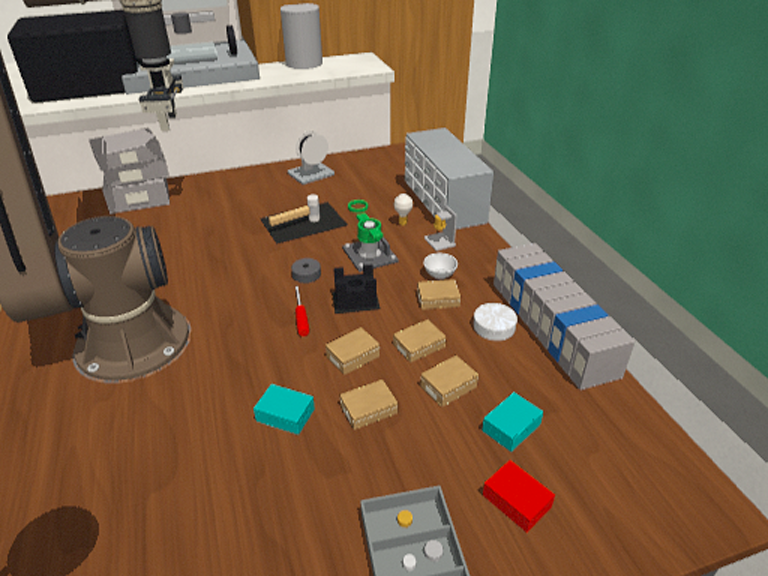

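The top view (768 px wide) shows five brown cartons at (383,227), (437,273), (495,273), (427,335) and (491,347). It also shows the mallet head at (171,284), the ring and lens at (277,248), and the lens box at (351,301). The turquoise and red cartons are look-alikes.

```bash
cat >> h.py <<'E'
def rect(c,uv,zr,rad=0.075,W=None):
    W=cloud(c) if W is None else W
    p=W[int(uv[1]),int(uv[0])]
    m=(W[...,2]>zr[0])&(W[...,2]<zr[1])&(np.hypot(W[...,0]-p[0],W[...,1]-p[1])<rad)
    n,l=cv2.connectedComponents(m.astype(np.uint8)); 
    q=W[(l==l[int(uv[1]),int(uv[0])])&m]
    (cx,cy),(a,b),th=cv2.minAreaRect((q[:,:2]*1000).astype(np.float32))
    if a<b: a,b,th=b,a,th+90
    th=(th+90)%180-90
    return np.round([cx,cy,np.median(q[:,2])*1000,a,b,th,len(q)],1)
E
python3 - <<'E'
from h import *
c=load('top');W=cloud(c)
for n,u,v in [('A',383,227),('B',437,273),('C',495,273),('D',427,335),('E',491,347)]:
    z=W[int(v/1.5),int(u/1.5),2]; print(n,rect(c,(u/1.5,v/1.5),(z-.006,z+.006),W=W))
print('box',rect(c,(338/1.5,318/1.5),(.07,.085),W=W),W[212,225])
def p(n,u,v): print(n,np.round(W[int(v/1.5),int(u/1.5)]*1000,1))
for a in [('mallethead',170,283),('handle end',180,342),('handle mid',177,315),('lens',276,249),('lugL',256,248),('lugR',297,248),('mat',155,340),('puck',284,333),('bulb',231,188),('refl',347,203)]: p(*a)
# green points
hsv=cv2.cvtColor(c['img'],cv2.COLOR_RGB2HSV); g=(hsv[...,0]>45)&(hsv[...,0]<75)&(hsv[...,1]>150)&(W[...,2]>.05)
q=W[g&(abs(W[...,0])<1)]; print(len(q)); (cx,cy),(a,b),th=cv2.minAreaRect((q[q[:,2]>.085][:,:2]*1000).astype(np.float32)); print('ring',cx,cy,a,b,th)
# mallet: pts above mat near
m=(W[...,2]>.02)&(abs(W[...,0]-W[210,118,0])<.12)&(abs(W[...,1]-W[210,118,1])<.06)
h=W[m&(W[...,2]>.06)]; print('head',len(h),h.mean(0),h.min(0),h.max(0))
h=W[m&(W[...,2]>.035)&(W[...,2]<.052)]; print('handle',len(h)); 
for x0 in np.arange(h[:,0].min(),h[:,0].max(),.015):
    s=h[(h[:,0]>=x0)&(h[:,0]<x0+.015)]
    if len(s): print(np.round(np.r_[s.mean(0),s[:,1].min(),s[:,1].max()]*1000,1))
mt=W[...]; k=(c['img'].sum(-1)<110)&(abs(W[...,2])<.01)
n,l,st,ce=cv2.connectedComponentsWithStats(k.astype(np.uint8)); i=1+st[1:,4].argmax(); q=W[l==i]; print('mat',st[i],cv2.minAreaRect((q[:,:2]*1000).astype(np.float32)))
E
```

```text
A [683.3 -83.5  29.3  91.6  66.3 -13.  360. ]
B [ 582.2 -217.6   30.7   91.9   66.6   12.7  480. ]
C [ 592.6 -348.    35.9   90.1   67.    16.7  437. ]
D [ 439.2 -204.    35.8   90.6   66.3   18.4  414. ]
E [ 426.7 -351.3   31.1   90.6   67.1    6.4  520. ]
box [ 0.  0. nan  0.  0.  0.  0.] [4.57971798e-01 3.55299758e-04 1.00623408e-02]
mallethead [nan nan nan]
handle end [366.1 335.9  48.8]
handle mid [425.  352.9  46.4]
lens [582.9 143.3 100.8]
lugL [583.5 190.8  94.2]
lugR [592.8  99.5  92.7]
mat [371.  410.4   1. ]
puck [410.  115.6  28.1]
bulb [719.1 265.6  84.8]
refl [7.38e+02 1.00e+01 6.00e-01]
12
ring 591.486083984375 163.55584716796875 64.15161895751953 48.8758659362793 81.21408081054688
head 82 [0.49288828 0.36905422 0.07182336] [0.47850568 0.35525178 0.06000183] [0.50657774 0.38638101 0.08005015]
handle 196
[371.3 339.2  46.1 331.6 347.8]
[386.2 342.3  46.5 334.3 350.2]
[401.2 346.5  46.9 336.8 357.2]
[414.8 348.7  47.7 340.5 358. ]
[431.4 353.1  46.9 345.7 360.3]
[445.9 357.8  47.  349.7 366.4]
[460.3 361.2  46.4 353.6 369.9]
[475.6 363.1  44.8 356.9 372.5]
[489.6 356.8  41.7 354.3 359.4]
[504.2 358.2  41.7 356.9 360.1]
mat [220 209  19   9  42] ((452.9369812011719, -11.065925598144531), (67.32986450195312, 12.156744956970215), 73.57945251464844)
  return _methods._mean(a, axis=axis, dtype=dtype,
  ret = ret.dtype.type(ret / rcount)
```

Call:
move_arm:
  plan:
    - [1,0.034,-0.029,0.003,0,0,2.7]
    - [1,0.034,-0.029,0.003,0,0,2.7]
    - [1,0.034,-0.029,0.003,0,0,2.7]
    - [1,0.034,-0.029,0.003,0,0,2.7]
    - [1,0.034,-0.029,0.003,0,0,2.7]
    - [1,0.034,-0.029,0.003,0,0,2.7]
    - [1,0.034,-0.029,0.003,0,0,2.7]
    - [1,0.034,-0.029,0.003,0,0,2.7]
    - [1,0.034,-0.029,0.0,0,0,2.7]
    - [1,0.03,-0.026,0,0,0,2.7]
    - [1,0,0,0,0,0,0]
    - [1,0,0,0,0,0,0]

```text
time_s: 1.6
tcp_pos: [0.4896, 0.37, 0.2502]
eef_rot: [180.0, 0.0, 13.8]
contact_force: [-0.1, 0.8, 0.6]
gripper_width: 0.0878
gripper_force: 0.0
```

```bash
python3 - <<'E'
from h import *
s=telemetry.get_state(); print(s['tcp_pos'],s['eef_rot'],s['contact_force'])
c=cap('wrist'); save(c,'w1.png'); print(c['R'],c['t'], -c['R'].T@c['t'],c['intrinsics'])
E
```

```text
[0.48963487 0.37004345 0.25017136] [1.79986598e+02 3.80971640e-02 1.37724064e+01] [-0.06716377  0.79706897  0.59455239]
[[ 2.36728761e-01 -9.71575714e-01  3.53716140e-04]
 [-9.39970127e-01 -2.28935785e-01  2.53070280e-01]
 [-2.45795960e-01 -6.02414963e-02 -9.67447832e-01]] [0.24346006 0.50611771 0.55495808] [0.55450798 0.38583984 0.40872352] [[298.75881738   0.         256.98396775]
 [  0.         298.75881738 193.23582782]
 [  0.           0.           1.        ]]
```

View pics/w1.png

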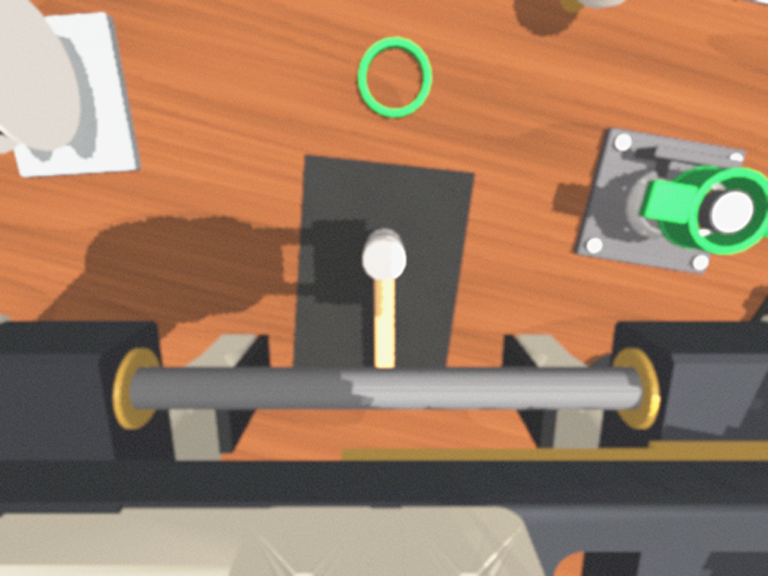

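The wrist view shows the mallet head top at (384,258) with the handle running straight down the image. The ring and lens are at (730,212).

```bash
python3 - <<'E'
from h import *
c=load('wrist');W=cloud(c)
near=(np.hypot(W[...,0]-.49,W[...,1]-.37)<.05)
h=W[near&(W[...,2]>.068)&(W[...,2]<.085)]
print('head',len(h),cv2.minEnclosingCircle((h[:,:2]*1000).astype(np.float32)),np.median(h[:,2]))
# ray-plane for pixel centre of top disc
def ray(u,v,z):
    K=c['intrinsics']; d=c['R'].T@np.array([(u-K[0,2])/K[0,0],(v-K[1,2])/K[1,1],1]); o=-c['R'].T@c['t']; return o+d*(z-o[2])/d[2]
print(ray(384/1.5,259/1.5,.073),ray(733/1.5,211/1.5,.094),'lugL',ray(672/1.5,202/1.5,.096))
k=(c['img'].max(-1)<75)&(abs(W[...,2]-.003)<.006)
n,l,st,ce=cv2.connectedComponentsWithStats(k.astype(np.uint8)); i=1+st[1:,4].argmax(); q=W[l==i]; print('mat',st[i],q.min(0),q.max(0),np.median(q[:,2]))
m=near|(np.hypot(W[...,0]-.45,W[...,1]-.355)<.04)
h=W[m&(W[...,2]>.035)&(W[...,2]<.055)&(c['img'][...,2]<190)]
print('handle',len(h),np.polyfit(h[:,0],h[:,1],1),h.min(0),h.max(0))
E
```

```text
head 590 ((491.6129455566406, 372.8288269042969), 15.633819580078125) 0.07341015090579281
[0.49251555 0.37176843 0.073     ] [0.58660525 0.14524848 0.094     ] lugL [0.58213593 0.19007052 0.096     ]
mat [ 199  145   50  100 2519] [0.37227696 0.35553836 0.00059159] [0.51187746 0.44743434 0.00590719] 0.003512445527156183
handle 287 [0.2773623 0.2403685] [0.41098346 0.34582673 0.0351052 ] [0.50759614 0.38928942 0.05497053]
```

Call:
move_arm:
  plan:
    - [1,0.0025,0.002,-0.04,0,0,0]
    - [1,0,0,-0.05,0,0,0]
    - [1,0,0,-0.05,0,0,0]
    - [0.5,0,0,-0.04,0,0,0]
    - [0.2,0,0,-0.031,0,0,0]
    - [0,0,0,0,0,0,0]
    - [-1,0,0,0,0,0,0]
    - [-1,0,0,0,0,0,0]
    - [-1,0,0,0,0,0,0]
    - [-1,0,0,0,0,0,0]
    - [-1,0,0,0,0,0,0]
    - [-1,0,0,0,0,0,0]
  force: 50

```text
time_s: 3.15
tcp_pos: [0.4927, 0.3727, 0.0408]
eef_rot: [-179.9, -0.1, 13.8]
contact_force: [-0.9, -0.2, 7.0]
gripper_width: 0.031
gripper_force: 50.0
```

Call:
move_arm:
  plan:
    - [-1,0,0,0.01,0,0,0]
    - [-1,0,0,0.05,0,0,0]
    - [-1,0,0,0.05,0,0,0]
    - [-1,0,0,0.04,0,0,0]
    - [-1,0.018,-0.037,0,0,0,-2]
    - [-1,0.018,-0.037,0,0,0,-2]
    - [-1,0.018,-0.037,0,0,0,-2]
    - [-1,0.018,-0.037,0,0,0,-2]
    - [-1,0.018,-0.036,0,0,0,0]
    - [-1,0,0,0,0,0,0]
    - [-1,0,0,0,0,0,0]

```text
time_s: 4.53
tcp_pos: [0.582, 0.188, 0.1895]
eef_rot: [-180.0, 0.0, 5.8]
contact_force: [-0.3, 0.1, -3.0]
gripper_width: 0.0313
gripper_force: 50.0
```

```bash
python3 - <<'E'
from h import *
s=telemetry.get_state(); print(s['tcp_pos'],s['eef_rot'],s['contact_force'])
c=cap('wrist'); save(c,'w2.png'); W=cloud(c)
hsv=cv2.cvtColor(c['img'],cv2.COLOR_RGB2HSV); g=(hsv[...,0]>45)&(hsv[...,0]<75)&(hsv[...,1]>150)&(W[...,2]>.08)&(W[...,2]<.11)
q=W[g]; ax=np.array([-.101,.995]); d=(q[:,:2]-[.5866,.1452])@ax
print(len(q))
for a in np.arange(-.06,.06,.01):
    m=(d>=a)&(d<a+.01)
    if m.sum()>3: print(round(a,3),m.sum(),np.round(np.median(q[m],0)*1000,1))
E
```

```text
[0.58196867 0.18799354 0.18947736] [-1.79993072e+02  3.18398626e-02  5.77769139e+00] [-0.27650992  0.13002207 -2.97909531]
2888
-0.06 165 [592.4  92.9  96.3]
-0.05 318 [591.5 100.4  96. ]
-0.04 322 [590.2 110.3  95.9]
-0.03 408 [589.2 121.8  95.5]
-0.02 258 [577.8 129.3  94.7]
-0.01 189 [566.  140.   94.5]
0.0 168 [611.1 150.7  93.9]
0.01 203 [604.1 160.7  94.4]
0.02 236 [594.3 172.   94.6]
0.03 199 [589.2 180.4  95. ]
0.04 199 [589.  190.8  95. ]
0.05 223 [585.9 200.8  94.9]
```

View pics/w2.png

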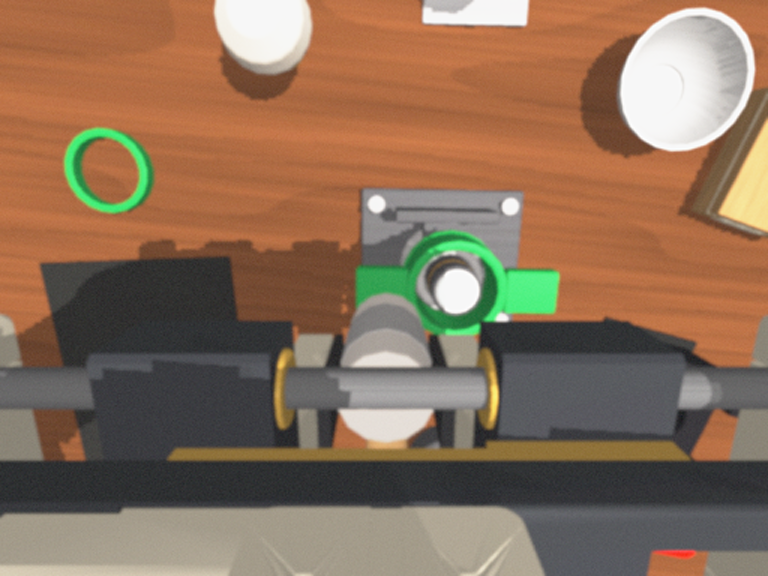

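Call:
move_arm:
  plan:
    - [-1,0.001,0.001,-0.035,0,0,0]
    - [-1,0,0,-0.015,0,0,0]
    - [-1,0,0,-0.004,0,0,0]
    - [-1,0,0,-0.003,0,0,0]
    - [-1,0,0,-0.003,0,0,0]
    - [-1,0,0,0,0,0,0]

```text
time_s: 5.32
tcp_pos: [0.584, 0.1898, 0.1313]
eef_rot: [-179.9, -0.1, 5.9]
contact_force: [-2.9, 1.8, 3.9]
gripper_width: 0.0314
gripper_force: 50.0
```

Call:
move_arm:
  plan:
    - [-1,0,0,-0.0015,0,0,0]
    - [-1,0,0,-0.0015,0,0,0]
    - [-1,0,0,0,0,0,0]

```text
time_s: 5.7
tcp_pos: [0.5841, 0.1898, 0.1285]
eef_rot: [-179.9, -0.2, 5.9]
contact_force: [-2.5, 0.1, 7.0]
gripper_width: 0.0309
gripper_force: 50.0
```

Call:
move_arm:
  plan:
    - [-1,0,0,0.03,0,0,0]
    - [-1,0.0025,-0.03,0.005,0,0,0]
    - [-1,0.0025,-0.03,0,0,0,0]
    - [-1,0.002,-0.028,0,0,0,0]
    - [-1,0,0,0,0,0,0]
    - [-1,0,0,0,0,0,0]

```text
time_s: 6.45
tcp_pos: [0.5904, 0.1013, 0.1618]
eef_rot: [-180.0, -0.0, 5.8]
contact_force: [-0.2, 0.7, -2.6]
gripper_width: 0.0312
gripper_force: 50.0
```

```bash
cat > lugs.py <<'E'
from h import *
s=telemetry.get_state(); print(s['tcp_pos'],s['contact_force'])
c=cap('wrist'); W=cloud(c)
hsv=cv2.cvtColor(c['img'],cv2.COLOR_RGB2HSV); g=(hsv[...,0]>45)&(hsv[...,0]<75)&(hsv[...,1]>120)&(W[...,2]>.06)&(W[...,2]<.11)&(abs(W[...,0]-.587)<.08)&(abs(W[...,1]-.145)<.08)
q=W[g]; ax=np.array([-.101,.995]); d=(q[:,:2]-[.587,.1452])@ax
f=q[:,2]>.065
for lo,hi in((-.06,-.033),(.033,.06)):
    m=(d>lo)&(d<hi)
    if m.sum()<8: print('few',m.sum()); continue
    zz=q[m][:,2]; top=np.percentile(zz,90); k=zz>top-.004
    print(lo,m.sum(),np.round(np.median(q[m][k],0)*1000,1),np.round(np.percentile(q[m][k],[3,97],axis=0)*1000,1).tolist())
E
python3 lugs.py
```

```text
[0.59043185 0.10131875 0.16177504] [-0.18535317  0.70135704 -2.59964622]
-0.06 313 [600.  101.3  96.1] [[595.4, 89.9, 94.2], [603.3, 112.7, 97.6]]
0.033 999 [583.8 191.4  90.4] [[572.0, 179.0, 88.7], [595.2, 203.7, 92.0]]
```

Call:
move_arm:
  plan:
    - [-1,0,0,-0.022,0,0,0]
    - [-1,0,0,-0.005,0,0,0]
    - [-1,0,0,-0.0035,0,0,0]
    - [-1,0,0,-0.003,0,0,0]
    - [-1,0,0,0,0,0,0]

```text
time_s: 7.12
tcp_pos: [0.5905, 0.1015, 0.1287]
eef_rot: [-180.0, -0.0, 5.8]
contact_force: [-2.7, 0.7, 1.5]
gripper_width: 0.0313
gripper_force: 50.0
```

Call:
move_arm:
  plan:
    - [-1,0,0,0.033,0,0,0]
    - [-1,-0.0035,0.044,0,0,0,0]
    - [-1,-0.0035,0.044,0,0,0,0]
    - [-1,0,0,0,0,0,0]
    - [-1,0,0,-0.027,0,0,0]
    - [-1,0,0,-0.005,0,0,0]
    - [-1,0,0,-0.003,0,0,0]
    - [-1,0,0,-0.003,0,0,0]
    - [-1,0,0,0,0,0,0]
    - [-1,0,0,0.038,0,0,0]
    - [-1,0.0035,-0.044,0,0,0,0]
    - [-1,0.0035,-0.044,0,0,0,0]
    - [-1,0,0,0,0,0,0]
    - [-1,0,0,-0.027,0,0,0]
    - [-1,0,0,-0.005,0,0,0]
    - [-1,0,0,-0.0025,0,0,0]
    - [-1,0,0,-0.003,0,0,0]
    - [-1,0,0,0,0,0,0]

```text
time_s: 9.38
tcp_pos: [0.5907, 0.1013, 0.1247]
eef_rot: [180.0, -0.1, 5.9]
contact_force: [-1.8, -2.5, 2.7]
gripper_width: 0.0313
gripper_force: 50.0
```

Check both lugs from the hover before going on.

Call:
move_arm:
  plan:
    - [-1,0,0,0.0375,0,0,0]
    - [-1,-0.0035,0.044,0,0,0,0]
    - [-1,-0.0035,0.044,0,0,0,0]
    - [-1,0,0,0,0,0,0]

```text
time_s: 9.88
tcp_pos: [0.5834, 0.1927, 0.1611]
eef_rot: [-179.9, -0.1, 6.0]
contact_force: [-0.2, -1.1, -3.6]
gripper_width: 0.0314
gripper_force: 50.0
```

```bash
python3 lugs.py
```

```text
[0.58340887 0.19267975 0.16114922] [-0.18666917 -1.12152093 -3.64426361]
-0.06 749 [593.1 101.3  87.5] [[582.6, 90.3, 85.6], [602.5, 112.0, 88.7]]
0.033 398 [591.3 191.9  86.4] [[585.8, 179.4, 84.5], [595.8, 204.9, 87.9]]
```

Call:
move_arm:
  plan:
    - [-1,0,0,-0.031,0,0,0]
    - [-1,0,0,-0.005,0,0,0]
    - [-1,0,0,-0.003,0,0,0]
    - [-1,0,0,-0.0027,0,0,0]
    - [-1,0,0,0,0,0,0]
    - [-1,0,0,0.0417,0,0,0]
    - [-1,0.0035,-0.044,0,0,0,0]
    - [-1,0.0035,-0.044,0,0,0,0]
    - [-1,0,0,0,0,0,0]
    - [-1,0,0,-0.031,0,0,0]
    - [-1,0,0,-0.005,0,0,0]
    - [-1,0,0,-0.0025,0,0,0]
    - [-1,0,0,-0.0027,0,0,0]
    - [-1,0,0,0,0,0,0]

```text
time_s: 11.68
tcp_pos: [0.5907, 0.1013, 0.121]
eef_rot: [180.0, -0.1, 5.9]
contact_force: [-1.9, -2.6, 4.8]
gripper_width: 0.0312
gripper_force: 50.0
```

Call:
move_arm:
  plan:
    - [-1,0,0,0.0412,0,0,0]
    - [-1,-0.0035,0.044,0,0,0,0]
    - [-1,-0.0035,0.044,0,0,0,0]
    - [-1,0,0,0,0,0,0]
    - [-1,0,0,-0.035,0,0,0]
    - [-1,0,0,-0.005,0,0,0]
    - [-1,0,0,-0.003,0,0,0]
    - [-1,0,0,-0.0025,0,0,0]
    - [-1,0,0,0,0,0,0]
    - [-1,0,0,0.0455,0,0,0]
    - [-1,0.0035,-0.044,0,0,0,0]
    - [-1,0.0035,-0.044,0,0,0,0]
    - [-1,0,0,0,0,0,0]
    - [-1,0,0,-0.035,0,0,0]
    - [-1,0,0,-0.005,0,0,0]
    - [-1,0,0,-0.0025,0,0,0]
    - [-1,0,0,-0.0027,0,0,0]
    - [-1,0,0,0,0,0,0]

```text
time_s: 13.92
tcp_pos: [0.5905, 0.1012, 0.1172]
eef_rot: [180.0, -0.0, 5.9]
contact_force: [-1.6, -2.6, 4.3]
gripper_width: 0.0315
gripper_force: 50.0
```

Call:
move_arm:
  plan:
    - [-1,0,0,0.0452,0,0,0]
    - [-1,-0.0035,0.044,0,0,0,0]
    - [-1,-0.0035,0.044,0,0,0,0]
    - [-1,0,0,0,0,0,0]

```text
time_s: 14.42
tcp_pos: [0.5833, 0.1926, 0.1614]
eef_rot: [-179.9, -0.1, 6.0]
contact_force: [0.6, -0.6, -2.4]
gripper_width: 0.0311
gripper_force: 50.0
```

```bash
python3 lugs.py
```

```text
[0.58334008 0.19257703 0.16139891] [ 0.56494452 -0.55535642 -2.35814649]
-0.06 784 [591.7 101.   80. ] [[580.1, 90.1, 78.5], [602.4, 111.5, 81.2]]
0.033 447 [590.4 191.8  79.3] [[583.7, 179.1, 77.6], [595.5, 204.6, 80.6]]
```

Call:
move_arm:
  plan:
    - [-1,0,0,-0.039,0,0,0]
    - [-1,0,0,-0.005,0,0,0]
    - [-1,0,0,-0.0025,0,0,0]
    - [-1,0,0,-0.002,0,0,0]
    - [-1,0,0,0,0,0,0]
    - [-1,0,0,0.0485,0,0,0]
    - [-1,0.0035,-0.044,0,0,0,0]
    - [-1,0.0035,-0.044,0,0,0,0]
    - [-1,0,0,0,0,0,0]
    - [-1,0,0,-0.039,0,0,0]
    - [-1,0,0,-0.005,0,0,0]
    - [-1,0,0,-0.0025,0,0,0]
    - [-1,0,0,-0.002,0,0,0]
    - [-1,0,0,0,0,0,0]

```text
time_s: 16.23
tcp_pos: [0.5906, 0.1012, 0.1141]
eef_rot: [180.0, -0.1, 5.9]
contact_force: [-1.9, -2.4, 4.6]
gripper_width: 0.0311
gripper_force: 50.0
```

Call:
move_arm:
  plan:
    - [-1,0,0,0.0485,0,0,0]
    - [-1,-0.0035,0.044,0,0,0,0]
    - [-1,-0.0035,0.044,0,0,0,0]
    - [-1,0,0,0,0,0,0]
    - [-1,0,0,-0.042,0,0,0]
    - [-1,0,0,-0.005,0,0,0]
    - [-1,0,0,-0.0025,0,0,0]
    - [-1,0,0,-0.002,0,0,0]
    - [-1,0,0,-0.001,0,0,0]
    - [-1,0,0,0,0,0,0]

```text
time_s: 17.48
tcp_pos: [0.5839, 0.1893, 0.1118]
eef_rot: [-180.0, -0.1, 5.8]
contact_force: [-6.7, 1.2, 11.4]
gripper_width: 0.0312
gripper_force: 50.0
```

Call:
move_arm:
  plan:
    - [-1,0,0,0.0525,0,0,0]
    - [-1,0.0035,-0.044,0,0,0,0]
    - [-1,0.0035,-0.044,0,0,0,0]
    - [-1,0,0,0,0,0,0]
    - [-1,0,0,-0.042,0,0,0]
    - [-1,0,0,-0.005,0,0,0]
    - [-1,0,0,-0.0025,0,0,0]
    - [-1,0,0,-0.002,0,0,0]
    - [-1,0,0,-0.001,0,0,0]
    - [-1,0,0,-0.0005,0,0,0]
    - [-1,0,0,0,0,0,0]

```text
time_s: 18.85
tcp_pos: [0.591, 0.1011, 0.1115]
eef_rot: [180.0, -0.1, 5.9]
contact_force: [-5.7, -3.9, 13.7]
gripper_width: 0.0313
gripper_force: 50.0
```

Call:
move_arm:
  plan:
    - [-1,0,0,0.053,0,0,0]
    - [-1,-0.0035,0.044,0,0,0,0]
    - [-1,-0.0035,0.044,0,0,0,0]
    - [-1,0,0,0,0,0,0]
    - [-1,0,0,-0.042,0,0,0]
    - [-1,0,0,-0.005,0,0,0]
    - [-1,0,0,-0.0025,0,0,0]
    - [-1,0,0,-0.002,0,0,0]
    - [-1,0,0,-0.001,0,0,0]
    - [-1,0,0,-0.001,0,0,0]
    - [-1,0,0,0,0,0,0]

```text
time_s: 20.23
tcp_pos: [0.5848, 0.1897, 0.1114]
eef_rot: [-179.9, -0.3, 5.9]
contact_force: [-4.1, -0.7, 13.3]
gripper_width: 0.0313
gripper_force: 50.0
```

Call:
move_arm:
  plan:
    - [-1,0,0,0.0535,0,0,0]
    - [-1,-0.01,0.022,0.02,0,0,0]
    - [-1,0,0.0,0,0,0,0]
    - [-1,0,0,0,0,0,0]

```text
time_s: 20.72
tcp_pos: [0.573, 0.211, 0.1811]
eef_rot: [-180.0, 0.0, 5.8]
contact_force: [0.2, -0.1, -3.8]
gripper_width: 0.031
gripper_force: 50.0
```

```bash
python3 lugs.py
```

```text
[0.57301965 0.21097778 0.18107267] [ 0.15567222 -0.09523125 -3.79690296]
-0.06 704 [590.8 100.9  74.8] [[578.5, 89.9, 73.3], [602.2, 111.7, 76.1]]
0.033 810 [583.5 191.3  74.5] [[571.7, 178.9, 72.9], [594.7, 204.0, 75.7]]
```

Call:
move_arm:
  plan:
    - [-1,-0.02,0.04,0,0,0,2]
    - [-1,-0.02,0.04,0,0,0,2]
    - [-1,-0.02,0.04,0,0,0,2]
    - [-1,-0.02,0.042,0,0,0,2]
    - [-1,0,0,-0.05,0,0,0]
    - [-1,0,0,-0.05,0,0,0]
    - [-1,0,0,-0.03,0,0,0]
    - [-1,0,0,-0.0085,0,0,0]
    - [-1,0,0,-0.002,0,0,0]
    - [-1,0,0,-0.001,0,0,0]
    - [-1,0,0,0,0,0,0]

```text
time_s: 22.15
tcp_pos: [0.4935, 0.3724, 0.0408]
eef_rot: [180.0, 0.0, 13.8]
contact_force: [-3.0, -2.6, 4.0]
gripper_width: 0.0313
gripper_force: 50.0
```

Call:
move_arm:
  plan:
    - [-0.15,0,0,0,0,0,0]
    - [-0.05,0,0,0,0,0,0]
    - [0.1,0,0,0,0,0,0]
    - [0.2,0,0,0,0,0,0]
    - [0.2,0,0,0.05,0,0,0]
    - [0.2,0,0,0.05,0,0,0]
    - [0.2,0,0,0.06,0,0,0]
    - [0.2,0.02,-0.045,0,0,0,0]
    - [0.2,0.02,-0.045,0,0,0,0]
    - [0.2,0.02,-0.045,0,0,0,0]
    - [0.2,0.02,-0.045,0,0,0,0]
    - [0.2,0.0145,-0.0475,0,0,0,0]
    - [0.2,0,0,0,0,0,0]
    - [0.2,0,0,0,0,0,0]

```text
time_s: 23.9
tcp_pos: [0.5878, 0.1456, 0.1995]
eef_rot: [-180.0, -0.0, 13.8]
contact_force: [0.1, 0.0, -0.7]
gripper_width: 0.0524
gripper_force: 0.0
```

```bash
python3 - <<'E'
from h import *
s=telemetry.get_state(); print(s['tcp_pos'],s['eef_rot'],s['contact_force'])
c=cap('wrist'); save(c,'w3.png',s=1.3); W=cloud(c)
m=(np.hypot(W[...,0]-.587,W[...,1]-.145)<.028)&(W[...,2]>.088)&(W[...,2]<.104); q=W[m]
print(len(q),cv2.minEnclosingCircle((q[:,:2]*1000).astype(np.float32)),np.median(q[:,2]))
c=cap('top'); W=cloud(c)
m=(W[...,2]>.068)&(W[...,2]<.088)&(np.hypot(W[...,0]-.495,W[...,1]-.005)<.075); q=W[m]; print('box',len(q),cv2.minAreaRect((q[:,:2]*1000).astype(np.float32)))
m=(np.hypot(W[...,0]-.49,W[...,1]-.37)<.03)&(W[...,2]>.06);q=W[m];print('mallet',q.mean(0))
E
```

```text
[0.58781922 0.14560096 0.19951037] [-1.79992580e+02 -2.43408894e-03  1.37871258e+01] [ 0.14994353  0.04075579 -0.68364563]
827 ((585.9976196289062, 147.3750762939453), 14.93375301361084) 0.0951570333114683
box 96 ((498.2215881347656, -25.714786529541016), (65.60385131835938, 90.01543426513672), 80.35303497314453)
mallet [0.48503177 0.36118103 0.44700156]
```

View pics/w3.png

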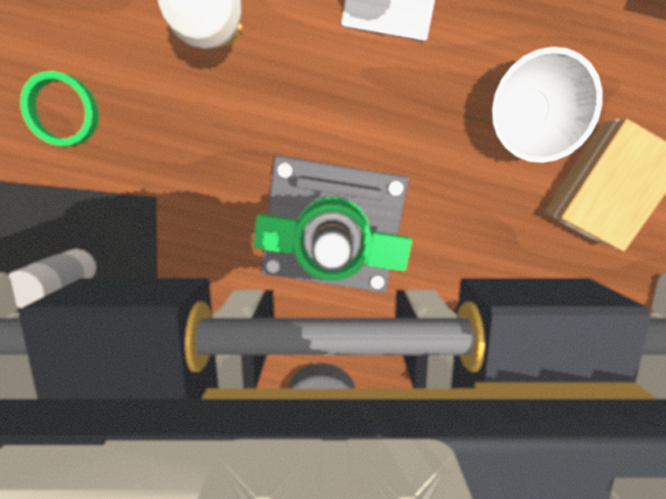

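Call:
move_arm:
  plan:
    - [0.1,-0.0015,0.001,-0.05,0,0,0]
    - [0,0,0,-0.04,0,0,0]
    - [-0.05,0,0,-0.022,0,0,0]
    - [-0.05,0,0,-0.01,0,0,0]
    - [-0.1,0,0,0,0,0,0]
    - [-1,0,0,0,0,0,0]
    - [-1,0,0,0,0,0,0]
    - [-1,0,0,0,0,0,0]
    - [-1,0,0,0,0,0,0]
  force: 25

```text
time_s: 25.12
tcp_pos: [0.5871, 0.1471, 0.0787]
eef_rot: [-180.0, -0.1, 13.8]
contact_force: [-0.5, 1.4, 6.6]
gripper_width: 0.029
gripper_force: 25.0
```

Call:
move_arm:
  plan:
    - [-1,0,0,0.01,0,0,0]
    - [-1,0,0,0.03,0,0,0]
    - [-1,0,0,0.05,0,0,0]
    - [-1,0,0,0.02,0,0,0]
    - [-1,-0.018,-0.035,0,0,0,-4.7]
    - [-1,-0.018,-0.035,0,0,0,-4.7]
    - [-1,-0.018,-0.035,0,0,0,-4.7]
    - [-1,-0.018,-0.035,0,0,0,-4.7]
    - [-1,-0.017,-0.032,0,0,0,-4.6]
    - [-1,0,0,0,0,0,0]
    - [-1,0,0,0,0,0,0]

```text
time_s: 26.5
tcp_pos: [0.4973, -0.0253, 0.1879]
eef_rot: [-180.0, -0.0, -9.6]
contact_force: [-0.1, -0.3, -1.1]
gripper_width: 0.0296
gripper_force: 25.0
```

```bash
python3 - <<'E'
from h import *
s=telemetry.get_state(); print(s['tcp_pos'],s['eef_rot'],s['contact_force'],s['gripper_width'])
c=cap('wrist'); save(c,'w4.png',s=1.5); W=cloud(c)
m=(W[...,2]>.070)&(W[...,2]<.086)&(np.hypot(W[...,0]-.498,W[...,1]+.026)<.065)&(c['img'].max(-1)<90); q=W[m]; print('box',len(q),cv2.minAreaRect((q[:,:2]*1000).astype(np.float32)),np.median(q[:,2]))
c=cap('top'); W=cloud(c)
m=(W[...,2]>.068)&(W[...,2]<.088)&(np.hypot(W[...,0]-.498,W[...,1]+.026)<.065)&(c['img'].max(-1)<90); q=W[m]; print('boxtop',len(q),cv2.minAreaRect((q[:,:2]*1000).astype(np.float32)))
E
```

```text
[ 0.49730418 -0.02532544  0.18793562] [-1.79982921e+02 -2.20494418e-02 -9.56818102e+00] [-0.05165072 -0.33407763 -1.092869  ] 0.029557090832541096
box 865 ((498.85986328125, -24.50482940673828), (64.96546173095703, 84.54876708984375), 80.01029205322266) 0.0783311700759423
boxtop 51 ((464.8941345214844, -20.059314727783203), (65.90800476074219, 22.24115753173828), 80.4833984375)
```

View pics/w4.png

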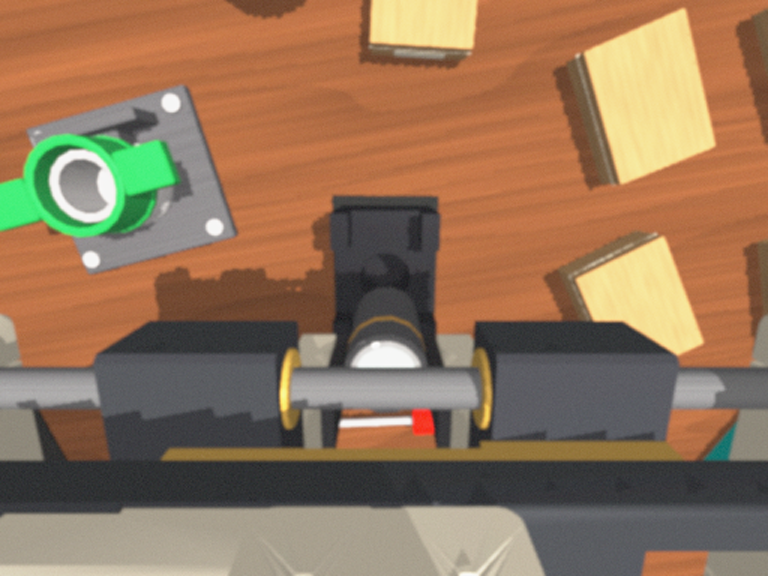

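```bash
python3 - <<'E'
from h import *
c=load('wrist'); W=cloud(c)
m=(W[...,2]>.072)&(W[...,2]<.084)&(np.hypot(W[...,0]-.498,W[...,1]+.026)<.065)&(c['img'].max(-1)<90); q=W[m][:,:2]*1000
t=np.radians(-9.9); R=np.array([[np.cos(t),-np.sin(t)],[np.sin(t),np.cos(t)]])
b=(q-[497,-25])@R
print(np.percentile(b,[0,1,2,5,95,98,99,100],axis=0).round(1).T.tolist())
h,e=np.histogram(b[:,0],np.arange(-50,52,4));print(list(zip(e,h)))
h,e=np.histogram(b[b[:,0]>15][:,1],np.arange(-38,40,2));print(list(zip(e,h)))
s=b[(abs(b[:,1])>24)&(b[:,0]>5)]; h,e=np.histogram(s[:,0],np.arange(10,52,2));print(list(zip(e,h)))
E
```

```text
[[-40.5, -36.5, -34.0, -30.7, 42.8, 43.8, 43.9, 44.0], [-31.7, -31.3, -31.2, -30.4, 31.8, 32.5, 32.7, 33.3]]
[(np.int64(-50), np.int64(0)), (np.int64(-46), np.int64(0)), (np.int64(-42), np.int64(5)), (np.int64(-38), np.int64(12)), (np.int64(-34), np.int64(38)), (np.int64(-30), np.int64(87)), (np.int64(-26), np.int64(94)), (np.int64(-22), np.int64(0)), (np.int64(-18), np.int64(0)), (np.int64(-14), np.int64(0)), (np.int64(-10), np.int64(0)), (np.int64(-6), np.int64(0)), (np.int64(-2), np.int64(0)), (np.int64(2), np.int64(0)), (np.int64(6), np.int64(0)), (np.int64(10), np.int64(0)), (np.int64(14), np.int64(0)), (np.int64(18), np.int64(6)), (np.int64(22), np.int64(97)), (np.int64(26), np.int64(107)), (np.int64(30), np.int64(106)), (np.int64(34), np.int64(104)), (np.int64(38), np.int64(112)), (np.int64(42), np.int64(66)), (np.int64(46), np.int64(0))]
[(np.int64(-38), np.int64(0)), (np.int64(-36), np.int64(0)), (np.int64(-34), np.int64(0)), (np.int64(-32), np.int64(45)), (np.int64(-30), np.int64(57)), (np.int64(-28), np.int64(53)), (np.int64(-26), np.int64(58)), (np.int64(-24), np.int64(62
[... 774 characters left out ...]
(30), np.int64(55)), (np.int64(32), np.int64(21)), (np.int64(34), np.int64(0)), (np.int64(36), np.int64(0))]
[(np.int64(10), np.int64(0)), (np.int64(12), np.int64(0)), (np.int64(14), np.int64(0)), (np.int64(16), np.int64(0)), (np.int64(18), np.int64(0)), (np.int64(20), np.int64(4)), (np.int64(22), np.int64(37)), (np.int64(24), np.int64(36)), (np.int64(26), np.int64(38)), (np.int64(28), np.int64(46)), (np.int64(30), np.int64(40)), (np.int64(32), np.int64(40)), (np.int64(34), np.int64(36)), (np.int64(36), np.int64(42)), (np.int64(38), np.int64(41)), (np.int64(40), np.int64(43)), (np.int64(42), np.int64(50)), (np.int64(44), np.int64(1)), (np.int64(46), np.int64(0)), (np.int64(48), np.int64(0))]
```

Call:
move_arm:
  plan:
    - [-1,0,0.0005,-0.04,0,0,0]
    - [-1,0,0,-0.03,0,0,0]
    - [-1,0,0,-0.005,0,0,0]
    - [-1,0,0,-0.004,0,0,0]
    - [-1,0,0,-0.004,0,0,0]
    - [-1,0,0,-0.004,0,0,0]
    - [-1,0,0,0,0,0,0]

```text
time_s: 27.48
tcp_pos: [0.4973, -0.0248, 0.1007]
eef_rot: [-180.0, -0.0, -9.6]
contact_force: [-1.4, -1.0, -1.0]
gripper_width: 0.0288
gripper_force: 25.0
```

Call:
move_arm:
  plan:
    - [-1,0,0,-0.012,0,0,0]
    - [-1,0,0,-0.012,0,0,0]
    - [-1,0,0,-0.01,0,0,0]
    - [-1,0,0,-0.004,0,0,0]
    - [-1,0,0,-0.002,0,0,0]
    - [-1,0,0,-0.001,0,0,0]
    - [-1,0,0,-0.001,0,0,0]
    - [-1,0,0,0,0,0,0]

```text
time_s: 28.48
tcp_pos: [0.4974, -0.0247, 0.0588]
eef_rot: [-180.0, -0.0, -9.6]
contact_force: [0.7, -0.4, -1.0]
gripper_width: 0.0292
gripper_force: 25.0
```

Call:
move_arm:
  plan:
    - [-1,0,0,-0.001,0,0,0]
    - [-1,0,0,-0.0005,0,0,0]
    - [-1,0,0,0,0,0,0]

```text
time_s: 28.85
tcp_pos: [0.4984, -0.0248, 0.0587]
eef_rot: [-180.0, -0.1, -9.5]
contact_force: [-2.8, -0.5, 14.3]
gripper_width: 0.0292
gripper_force: 25.0
```

Call:
move_arm:
  plan:
    - [-1,0,0,0.0012,0,0,0]
    - [-0.2,0,0,0,0,0,0]
    - [-0.1,0,0,0,0,0,0]
    - [0,0,0,0,0,0,0]
    - [0.1,0,0,0.01,0,0,0]
    - [0.2,0,0,0.05,0,0,0]
    - [0.9,0,0,0.05,0,0,0]
    - [0.9,0.02,-0.008,0.05,0,0,0]
    - [0.9,0.045,-0.016,0.03,0,0,-1]
    - [0.9,0.045,-0.016,0,0,0,-1.5]
    - [0.9,0.045,-0.016,0,0,0,-1]
    - [0.9,0.03,-0.002,0,0,0,0]
    - [0.9,0,0,0,0,0,0]
    - [0.9,0,0,0,0,0,0]

```text
time_s: 30.6
tcp_pos: [0.6818, -0.0828, 0.2484]
eef_rot: [180.0, 0.0, -13.1]
contact_force: [-0.0, -0.2, -0.0]
gripper_width: 0.0835
gripper_force: 0.0
```

```bash
cat > look.py <<'E'
import sys
from h import *
x,y=float(sys.argv[1])/1000,float(sys.argv[2])/1000
zt=float(sys.argv[3])/1000
s=telemetry.get_state(); print(s['tcp_pos'].round(4),s['eef_rot'].round(1),s['contact_force'].round(1),s['time_s'])
def meas(c,nm):
    W=cloud(c); m=(abs(W[...,2]-zt)<.009)&(np.hypot(W[...,0]-x,W[...,1]-y)<.075)&(c['img'][...,0]>c['img'][...,2]*1.25)
    n,l,st,ce=cv2.connectedComponentsWithStats(m.astype(np.uint8)); i=1+st[1:,4].argmax(); q=W[l==i]
    (cx,cy),(a,b),th=cv2.minAreaRect((q[:,:2]*1000).astype(np.float32))
    if a<b: a,b,th=b,a,th+90
    print(nm,len(q),np.round([cx,cy,np.median(q[:,2])*1000,a,b,(th+90)%180-90],1))
c=cap('wrist'); meas(c,'wrist'); 
if len(sys.argv)>4: save(c,sys.argv[4])
meas(cap('top'),'top')
E
python3 look.py 683 -83 30 w5.png
```

```text
[ 0.6818 -0.0828  0.2484] [180.    0.  -13.1] [-0.  -0.2 -0. ] 30.6
wrist 3595 [681.3 -81.6  30.5  89.5  66.  -13. ]
top 485 [683.2 -83.7  30.4  92.1  66.4 -12.1]
```

View pics/w5.png

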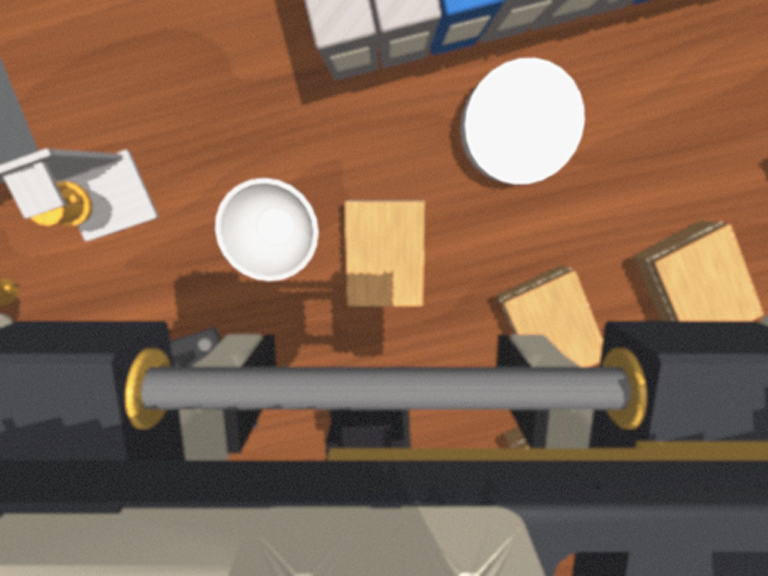

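Call:
move_arm:
  plan:
    - [0.82,-0.019,0.0053,0,0,0,0]
    - [0.82,0,0,-0.06,0,0,0]
    - [0.82,0,0,-0.06,0,0,0]
    - [0.82,0,0,-0.06,0,0,0]
    - [0.82,0,0,-0.03,0,0,0]
    - [0.82,0,0,-0.02,0,0,0]
    - [0.82,0,0,-0.0115,0,0,0]
    - [0.82,0,0,0,0,0,0]
    - [-1,0,0,0,0,0,0]
    - [-1,0,0,0,0,0,0]
    - [-1,0,0,0,0,0,0]
    - [-1,0,0,0,0,0,0]
  force: 30

```text
time_s: 32.2
tcp_pos: [0.664, -0.0774, 0.008]
eef_rot: [-180.0, -0.1, -13.1]
contact_force: [-1.2, 0.7, 6.0]
gripper_width: 0.0658
gripper_force: 30.0
```

Call:
move_arm:
  plan:
    - [-1,0,0,0.01,0,0,0]
    - [-1,0,0,0.04,0,0,0]
    - [-1,0,0,0.05,0,0,0]
    - [-1,0,0,0.05,0,0,0]
    - [-1,-0.045,0.014,0,0,0,1.7]
    - [-1,-0.045,0.014,0,0,0,1.7]
    - [-1,-0.045,0.014,0,0,0,0]
    - [-1,-0.045,0.0135,0,0,0,0]
    - [-1,-0.004,0,0,0,0,0]
    - [-1,0,0,0,0,0,0]
    - [-1,0,0,0,0,0,0]

```text
time_s: 33.58
tcp_pos: [0.4801, -0.022, 0.1569]
eef_rot: [-180.0, -0.0, -9.7]
contact_force: [-0.8, -0.4, -2.1]
gripper_width: 0.066
gripper_force: 30.0
```

```bash
python3 look.py 498 -25 178 w6.png; python3 - <<'E'
from h import *
c=load('wrist');W=cloud(c)
p=[.498,-.025]
m=(abs(W[...,2]-.18)<.02)&(np.hypot(W[...,0]-p[0],W[...,1]-p[1])<.07)
q=W[m]; print(len(q),q.min(0),q.max(0),np.median(q,0))
E
```

```text
[ 0.4801 -0.022   0.1569] [-180.    -0.    -9.7] [-0.8 -0.4 -2.1] 33.575
wrist 16804 [513.4 -28.1 179.3  70.8  58.   80.2]
top 34 [456.8 -19.1 176.9  62.9   4.   80.2]
21864 [ 0.44999595 -0.07366866  0.16067244] [0.54759019 0.02571834 0.19999703] [ 0.50736883 -0.02678671  0.17936223]
```

View pics/w6.png

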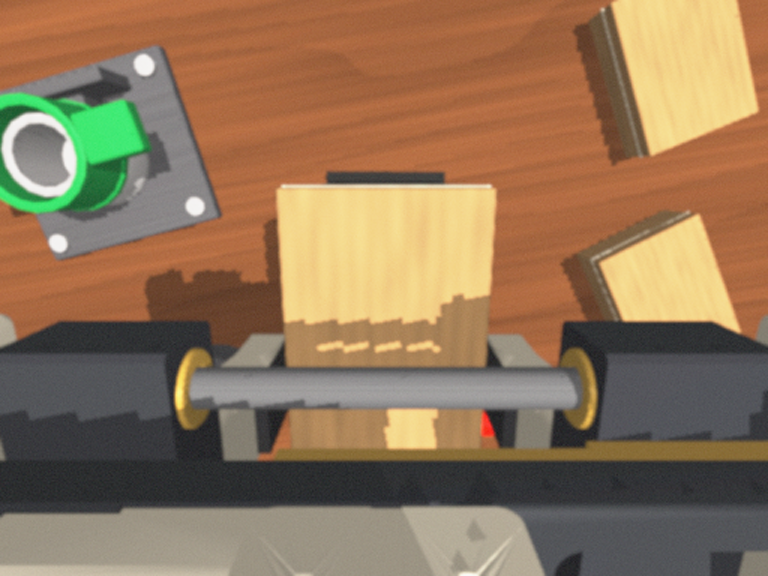

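Call:
move_arm:
  plan:
    - [-1,-0.0005,0.0004,-0.04,0,0,0]
    - [-1,0,0,-0.022,0,0,0]
    - [-1,0,0,-0.005,0,0,0]
    - [-1,0,0,-0.002,0,0,0]
    - [-1,0,0,-0.001,0,0,0]
    - [-1,0,0,0,0,0,0]

```text
time_s: 34.42
tcp_pos: [0.4793, -0.0215, 0.0874]
eef_rot: [-180.0, -0.1, -9.7]
contact_force: [0.4, 0.3, -1.1]
gripper_width: 0.0658
gripper_force: 30.0
```

Call:
move_arm:
  plan:
    - [-1,0,0,-0.001,0,0,0]
    - [-1,0,0,-0.0006,0,0,0]
    - [-1,0,0,0,0,0,0]
    - [0.6,0,0,0,0,0,0]
    - [0.8,0,0,0,0,0,0]
    - [0.85,0,0,0.02,0,0,0]
    - [0.85,0,0,0.05,0,0,0]
    - [0.85,0,0,0.05,0,0,0]
    - [0.85,0.021,-0.039,0.045,0,0,4.5]
    - [0.85,0.021,-0.039,0,0,0,4.5]
    - [0.85,0.021,-0.039,0,0,0,4.5]
    - [0.85,0.021,-0.039,0,0,0,4.5]
    - [0.85,0.019,-0.04,0,0,0,4.4]
    - [0.85,0,0,0,0,0,0]
    - [0.85,0,0,0,0,0,0]

```text
time_s: 36.3
tcp_pos: [0.5812, -0.2172, 0.2492]
eef_rot: [-180.0, 0.0, 12.7]
contact_force: [-0.1, -0.2, 0.5]
gripper_width: 0.0811
gripper_force: 0.0
```

```bash
python3 look.py 582 -217 30; python3 - <<'E'
from h import *
c=load('top');W=cloud(c)
def meas(x,y,zt):
    m=(abs(W[...,2]-zt)<.009)&(np.hypot(W[...,0]-x,W[...,1]-y)<.07)&(c['img'][...,0]>c['img'][...,2]*1.25)
    n,l,st,ce=cv2.connectedComponentsWithStats(m.astype(np.uint8)); i=1+st[1:,4].argmax(); q=W[l==i]
    print(len(q),cv2.minAreaRect((q[:,:2]*1000).astype(np.float32)),np.median(q[:,2]))
meas(.498,-.025,.108)
for a in [(.5926,-.348,.036),(.439,-.204,.036),(.427,-.351,.03)]: meas(*a)
E
```

```text
[ 0.5812 -0.2172  0.2492] [-180.     0.    12.7] [-0.1 -0.2  0.5] 36.3
wrist 3589 [ 579.9 -215.7   30.5   89.7   65.9   13.2]
top 456 [ 580.  -217.7   30.6   87.4   65.9   13.2]
126 ((494.1249694824219, -52.25602722167969), (17.410371780395508, 90.22566223144531), 83.52003479003906) 0.10827299265095174
507 ((592.4436645507812, -347.2138977050781), (90.85430145263672, 67.2347640991211), 17.63018226623535) 0.036522227240819764
541 ((439.0499572753906, -203.84432983398438), (90.34595489501953, 66.65167999267578), 18.798364639282227) 0.03668508010819
547 ((426.6676940917969, -350.7587585449219), (90.47440338134766, 66.56897735595703), 6.847365856170654) 0.03042243855162628
```

Call:
move_arm:
  plan:
    - [0.82,0,0.0007,-0.06,0,0,0]
    - [0.82,0,0,-0.06,0,0,0]
    - [0.82,0,0,-0.06,0,0,0]
    - [0.82,0,0,-0.03,0,0,0]
    - [0.82,0,0,-0.02,0,0,0]
    - [0.82,0,0,-0.0125,0,0,0]
    - [0.82,0,0,0,0,0,0]
    - [-1,0,0,0,0,0,0]
    - [-1,0,0,0,0,0,0]
    - [-1,0,0,0,0,0,0]
    - [-1,0,0,0,0,0,0]
    - [-1,0,0,0.01,0,0,0]
    - [-1,0,0,0.04,0,0,0]
    - [-1,0,0,0.06,0,0,0]
    - [-1,0,0,0.06,0,0,0]
    - [-1,0,0,0,0,0,0]
  force: 30

```text
time_s: 38.4
tcp_pos: [0.5845, -0.2172, 0.1837]
eef_rot: [179.8, -0.6, 12.8]
contact_force: [0.4, -0.4, -2.9]
gripper_width: 0.0659
gripper_force: 30.0
```

Call:
move_arm:
  plan:
    - [-1,0,0,0,0,0,0]
    - [-1,0,0,0,0,0,0]

```text
time_s: 38.65
tcp_pos: [0.5805, -0.2163, 0.1756]
eef_rot: [-179.9, 0.2, 12.7]
contact_force: [0.7, 0.5, -1.5]
gripper_width: 0.0657
gripper_force: 30.0
```

```bash
python3 look.py 590 -217 206
```

```text
[ 0.5805 -0.2163  0.1756] [-179.9    0.2   12.7] [ 0.7  0.5 -1.5] 38.65
wrist 8657 [ 603.7 -211.2  197.7   66.9   37.9  -77.4]
top 111 [ 549.8 -224.7  199.1   63.7   26.7  -77.9]
```

Call:
move_arm:
  plan:
    - [-1,-0.0165,0.0383,0,0,0,-4.5]
    - [-1,-0.0165,0.0383,0,0,0,-4.5]
    - [-1,-0.0165,0.0383,0,0,0,-4.5]
    - [-1,-0.0165,0.0383,0,0,0,-4.5]
    - [-1,-0.016,0.0383,0,0,0,-4.4]
    - [-1,0,0,0,0,0,0]
    - [-1,0,0,0,0,0,0]
    - [-1,0,0,0,0,0,0]

```text
time_s: 39.75
tcp_pos: [0.4997, -0.0256, 0.1768]
eef_rot: [180.0, 0.0, -9.7]
contact_force: [-0.4, -0.4, -1.4]
gripper_width: 0.0659
gripper_force: 30.0
```

```bash
python3 look.py 510 -25 198; python3 - <<'E'
from h import *
s=cap('side'); save(s,'s2.png',(130,120,400,300),2.5)
E
```

```text
[ 0.4997 -0.0256  0.1768] [180.    0.   -9.7] [-0.4 -0.4 -1.4] 39.75
wrist 10823 [523.2 -30.1 198.9  70.5  38.5  80.4]
top 188 [467.  -21.6 198.9  65.9  24.4  79.9]
```

View pics/s2.png

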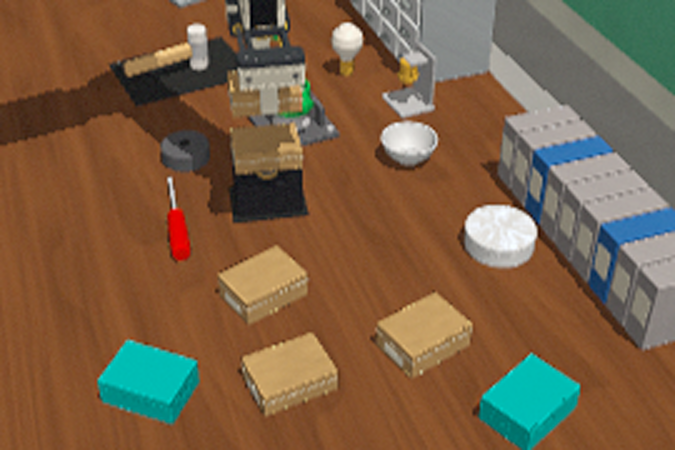

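Call:
move_arm:
  plan:
    - [-1,-0.0006,0.0007,-0.03,0,0,0]
    - [-1,0,0,-0.022,0,0,0]
    - [-1,0,0,-0.005,0,0,0]
    - [-1,0,0,-0.002,0,0,0]
    - [-1,0,0,-0.001,0,0,0]
    - [-1,0,0,0,0,0,0]

```text
time_s: 40.65
tcp_pos: [0.4994, -0.0242, 0.1178]
eef_rot: [-180.0, -0.1, -9.7]
contact_force: [0.3, -0.9, -1.4]
gripper_width: 0.0659
gripper_force: 30.0
```

Call:
move_arm:
  plan:
    - [-1,-0.0003,-0.0003,-0.001,0,0,0]
    - [-1,0,0,-0.001,0,0,0]
    - [-1,0,0,0,0,0,0]

```text
time_s: 41.02
tcp_pos: [0.4989, -0.0245, 0.1163]
eef_rot: [-180.0, -0.0, -9.6]
contact_force: [-4.4, 0.8, 9.0]
gripper_width: 0.066
gripper_force: 30.0
```

Call:
move_arm:
  plan:
    - [-1,0,0,0.0012,0,0,0]
    - [0.6,0,0,0,0,0,0]
    - [0.8,0,0,0,0,0,0]
    - [0.85,0,0,0.02,0,0,0]
    - [0.85,0,0,0.05,0,0,0]
    - [0.85,0,0,0.06,0,0,0]
    - [0.85,-0.01,-0.03,0.0,0,0,4.7]
    - [0.85,-0.01,-0.03,0,0,0,4.7]
    - [0.85,-0.01,-0.03,0,0,0,4.7]
    - [0.85,-0.01,-0.03,0,0,0,4.7]
    - [0.85,-0.01,-0.03,0,0,0,4.7]
    - [0.85,-0.01,-0.03,0,0,0,4.7]
    - [0.85,0,0,0,0,0,0]
    - [0.85,0,0,0,0,0,0]

```text
time_s: 42.78
tcp_pos: [0.4387, -0.2045, 0.2463]
eef_rot: [-180.0, -0.0, 18.4]
contact_force: [0.7, 0.1, -1.4]
gripper_width: 0.0808
gripper_force: 0.0
```

```bash
python3 look.py 439 -204 36; python3 - <<'E'
from h import *
c=load('top');W=cloud(c)
m=(abs(W[...,2]-.138)<.009)&(np.hypot(W[...,0]-.498,W[...,1]+.025)<.07); q=W[m]
print('stack',len(q),cv2.minAreaRect((q[:,:2]*1000).astype(np.float32)),np.median(q[:,2]))
for z0 in (.07,.085,.115):
    m=(W[...,2]>z0)&(W[...,2]<z0+.015)&(np.hypot(W[...,0]-.498,W[...,1]+.025)<.07); q=W[m]; print(len(q))
s=cap('side'); save(s,'s3.png',(180,130,320,250),5)
E
```

```text
[ 0.4387 -0.2045  0.2463] [-180.    -0.    18.4] [ 0.7  0.1 -1.4] 42.775
wrist 3728 [ 436.9 -202.2   36.5   89.1   66.2   18.4]
top 238 [ 416.3 -211.4   36.2   66.3   42.4  -70.8]
stack 66 ((464.5887756347656, -41.73046112060547), (23.637664794921875, 28.191795349121094), 82.5206298828125) 0.13751647167590025
6
7
6
```

View pics/s3.png

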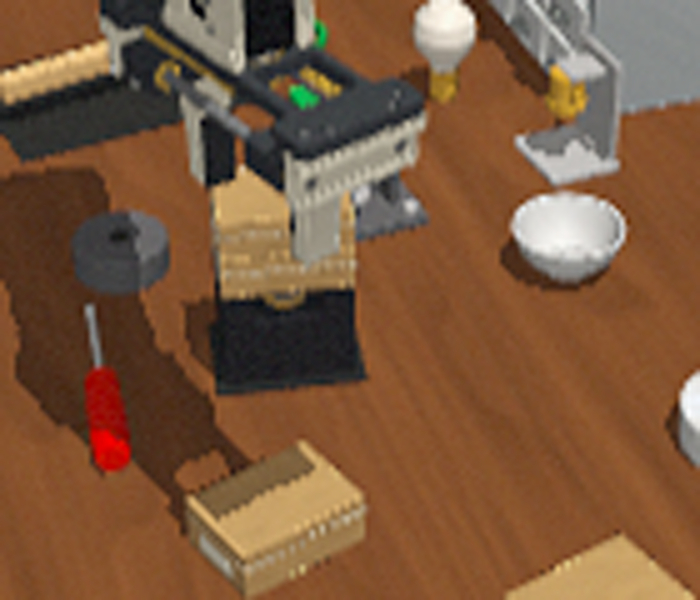

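Call:
move_arm:
  plan:
    - [0.82,-0.0004,0.001,-0.06,0,0,0]
    - [0.82,0,0,-0.06,0,0,0]
    - [0.82,0,0,-0.06,0,0,0]
    - [0.82,0,0,-0.03,0,0,0]
    - [0.82,0,0,-0.017,0,0,0]
    - [0.82,0,0,-0.009,0,0,0]
    - [0.82,0,0,0,0,0,0]
    - [-1,0,0,0,0,0,0]
    - [-1,0,0,0,0,0,0]
    - [-1,0,0,0,0,0,0]
    - [-1,0,0,0,0,0,0]
  force: 30

```text
time_s: 44.3
tcp_pos: [0.4388, -0.2036, 0.0112]
eef_rot: [180.0, -0.1, 18.5]
contact_force: [-1.2, 2.6, 6.2]
gripper_width: 0.0656
gripper_force: 30.0
```

Call:
move_arm:
  plan:
    - [-1,0,0,0.01,0,0,0]
    - [-1,0,0,0.05,0,0,0]
    - [-1,0,0,0.06,0,0,0]
    - [-1,0,0,0.06,0,0,0]
    - [-1,0,0,0.03,0,0,0]
    - [-1,0.0105,0.03,0,0,0,-4.7]
    - [-1,0.0105,0.03,0,0,0,-4.7]
    - [-1,0.0105,0.03,0,0,0,-4.7]
    - [-1,0.0105,0.03,0,0,0,-4.7]
    - [-1,0.009,0.03,0,0,0,-4.7]
    - [-1,0.009,0.0285,0,0,0,-4.6]
    - [-1,0,0,0,0,0,0]
    - [-1,0,0,0,0,0,0]
    - [-1,0,0,0,0,0,0]

```text
time_s: 46.05
tcp_pos: [0.4979, -0.0257, 0.2205]
eef_rot: [180.0, 0.0, -9.6]
contact_force: [0.3, 0.4, -1.6]
gripper_width: 0.0655
gripper_force: 30.0
```

```bash
python3 look.py 510 -25 235;python3 - <<'E'
from h import *
c=load('wrist');W=cloud(c)
m=(np.hypot(W[...,0]-.51,W[...,1]+.025)<.07)&(W[...,2]>.16)
print(np.percentile(W[m][:,2],[10,50,90]))
E
```

```text
[ 0.4979 -0.0257  0.2205] [180.    0.   -9.6] [ 0.3  0.4 -1.6] 46.05
wrist 724 [540.4 -33.2 237.3  66.6   1.   80.1]
top 22 [455.  -33.  239.4  38.7   6.9  80. ]
[0.24567123 0.31072604 0.33304369]
```

```bash
python3 look.py 510 -25 245
```

```text
[ 0.498  -0.0257  0.2205] [-180.    -0.    -9.6] [-0.8 -0.8 -0.9] 46.15
wrist 11065 [522.3 -30.3 245.6  70.4  37.9  80.3]
top 195 [465.1 -21.6 245.6  65.9  24.   80.2]
```

Call:
move_arm:
  plan:
    - [-1,0.0003,0.001,-0.04,0,0,0]
    - [-1,0,0,-0.02,0,0,0]
    - [-1,0,0,-0.007,0,0,0]
    - [-1,0,0,-0.002,0,0,0]
    - [-1,0,0,-0.001,0,0,0]
    - [-1,0,0,-0.001,0,0,0]
    - [-1,0,0,-0.001,0,0,0]
    - [-1,0,0,0,0,0,0]

```text
time_s: 47.25
tcp_pos: [0.4989, -0.024, 0.1492]
eef_rot: [-180.0, -0.1, -9.5]
contact_force: [-2.6, 2.1, 4.0]
gripper_width: 0.0656
gripper_force: 30.0
```

Call:
move_arm:
  plan:
    - [-1,0,0,0.0008,0,0,0]
    - [0.6,0,0,0,0,0,0]
    - [0.8,0,0,0,0,0,0]
    - [0.85,0,0,0.02,0,0,0]
    - [0.85,0,0,0.05,0,0,0]
    - [0.85,0,0,0.03,0,0,0]
    - [0.85,0.011,-0.04,0.0,0,0,3.4]
    - [0.85,0.011,-0.04,0,0,0,3.4]
    - [0.85,0.012,-0.04,0,0,0,3.4]
    - [0.85,0.012,-0.04,0,0,0,3.4]
    - [0.85,0.012,-0.04,0,0,0,3.4]
    - [0.85,0.012,-0.04,0,0,0,3.4]
    - [0.85,0.012,-0.04,0,0,0,3.4]
    - [0.85,0.012,-0.043,0,0,0,3.4]
    - [0.85,0,0,0,0,0,0]
    - [0.85,0,0,0,0,0,0]

```text
time_s: 49.25
tcp_pos: [0.5923, -0.3471, 0.2486]
eef_rot: [-180.0, 0.0, 17.6]
contact_force: [0.8, 1.1, -0.5]
gripper_width: 0.0808
gripper_force: 0.0
```

```bash
python3 look.py 592 -347 36; python3 - <<'E'
from h import *
c=load('top');W=cloud(c)
m=(abs(W[...,2]-.174)<.009)&(np.hypot(W[...,0]-.498,W[...,1]+.025)<.07); q=W[m]
print('stack',len(q),cv2.minAreaRect((q[:,:2]*1000).astype(np.float32)),np.median(q[:,2]))
E
```

```text
[ 0.5923 -0.3471  0.2486] [-180.     0.    17.6] [ 0.8  1.1 -0.5] 49.25
wrist 3716 [ 590.7 -346.3   36.5   90.3   65.9   16.2]
top 379 [ 591.9 -347.1   36.3   90.7   65.6   18.5]
stack 43 ((507.00421142578125, 3.3532819747924805), (6.744483947753906, 77.85633087158203), 79.82051086425781) 0.17465426388828661
```

Call:
move_arm:
  plan:
    - [0.82,-0.0004,0.0003,-0.06,0,0,-0.3]
    - [0.82,0,0,-0.06,0,0,0]
    - [0.82,0,0,-0.06,0,0,0]
    - [0.82,0,0,-0.03,0,0,0]
    - [0.82,0,0,-0.017,0,0,0]
    - [0.82,0,0,-0.0095,0,0,0]
    - [0.82,0,0,0,0,0,0]
    - [-1,0,0,0,0,0,0]
    - [-1,0,0,0,0,0,0]
    - [-1,0,0,0,0,0,0]
    - [-1,0,0,0,0,0,0]
  force: 30

```text
time_s: 50.72
tcp_pos: [0.5928, -0.347, 0.014]
eef_rot: [179.9, -0.1, 17.3]
contact_force: [-1.1, 1.6, 6.9]
gripper_width: 0.0659
gripper_force: 30.0
```

Call:
move_arm:
  plan:
    - [-1,0,0,0.01,0,0,0]
    - [-1,0,0,0.05,0,0,0]
    - [-1,0,0,0.06,0,0,0]
    - [-1,0,0,0.06,0,0,0]
    - [-1,0,0,0.055,0,0,0]
    - [-1,-0.012,0.04,0,0,0,-3.4]
    - [-1,-0.012,0.04,0,0,0,-3.4]
    - [-1,-0.012,0.04,0,0,0,-3.4]
    - [-1,-0.012,0.04,0,0,0,-3.4]
    - [-1,-0.012,0.04,0,0,0,-3.4]
    - [-1,-0.012,0.04,0,0,0,-3.4]
    - [-1,-0.011,0.04,0,0,0,-3.4]
    - [-1,-0.011,0.0422,0,0,0,-3.2]
    - [-1,0,0,0,0,0,0]
    - [-1,0,0,0,0,0,0]
    - [-1,0,0,0,0,0,0]

```text
time_s: 52.72
tcp_pos: [0.4982, -0.0253, 0.2477]
eef_rot: [180.0, 0.0, -9.7]
contact_force: [-0.0, 0.1, -2.3]
gripper_width: 0.0655
gripper_force: 30.0
```

```bash
python3 look.py 510 -25 270
```

```text
[ 0.4982 -0.0253  0.2477] [180.    0.   -9.7] [-0.   0.1 -2.3] 52.725
wrist 10961 [522.  -29.9 270.1  70.3  39.   79.9]
top 212 [466.  -20.6 270.1  66.2  24.5  79.7]
```

Call:
move_arm:
  plan:
    - [-1,0.0002,0.0007,-0.04,0,0,0]
    - [-1,0,0,-0.012,0,0,0]
    - [-1,0,0,-0.004,0,0,0]
    - [-1,0,0,-0.002,0,0,0]
    - [-1,0,0,-0.001,0,0,0]
    - [-1,0,0,0,0,0,0]

```text
time_s: 53.58
tcp_pos: [0.4986, -0.0238, 0.1893]
eef_rot: [-180.0, -0.0, -9.7]
contact_force: [-0.4, 0.3, -1.9]
gripper_width: 0.0658
gripper_force: 30.0
```

Call:
move_arm:
  plan:
    - [-1,0,-0.0004,-0.001,0,0,0]
    - [-1,0,0,-0.001,0,0,0]
    - [-1,0,0,-0.0005,0,0,0]
    - [-1,0,0,0,0,0,0]

```text
time_s: 54.08
tcp_pos: [0.4987, -0.0243, 0.1879]
eef_rot: [-180.0, -0.1, -9.6]
contact_force: [-6.5, 1.8, 10.3]
gripper_width: 0.0655
gripper_force: 30.0
```

Call:
move_arm:
  plan:
    - [-1,0,0,0.001,0,0,0]
    - [0.6,0,0,0,0,0,0]
    - [0.8,0,0,0,0,0,0]
    - [0.85,0,0,0.02,0,0,0]
    - [0.85,0,0,0.05,0,0,0]
    - [0.85,0,0,0.04,0,0,0]
    - [0.85,-0.009,-0.0408,0.0,0,0,2]
    - [0.85,-0.009,-0.0408,0,0,0,2]
    - [0.85,-0.009,-0.0408,0,0,0,2]
    - [0.85,-0.009,-0.0408,0,0,0,2]
    - [0.85,-0.009,-0.0408,0,0,0,2]
    - [0.85,-0.009,-0.0408,0,0,0,2]
    - [0.85,-0.009,-0.0408,-0.02,0,0,2]
    - [0.85,-0.009,-0.041,-0.03,0,0,2.3]
    - [0.85,0,0,0,0,0,0]
    - [0.85,0,0,0,0,0,0]

```text
time_s: 56.08
tcp_pos: [0.4264, -0.3511, 0.2473]
eef_rot: [180.0, 0.0, 6.6]
contact_force: [-1.1, -0.6, 0.4]
gripper_width: 0.0811
gripper_force: 0.0
```

```bash
python3 look.py 427 -351 30; python3 - <<'E'
from h import *
c=load('top');W=cloud(c)
m=(abs(W[...,2]-.210)<.009)&(np.hypot(W[...,0]-.498,W[...,1]+.025)<.07); q=W[m]
print('stack',len(q),cv2.minAreaRect((q[:,:2]*1000).astype(np.float32)),np.median(q[:,2]))
s=cap('side'); save(s,'s4.png',(130,60,370,240),3)
E
```

```text
[ 0.4264 -0.3511  0.2473] [180.    0.    6.6] [-1.1 -0.6  0.4] 56.075
wrist 3605 [ 424.6 -349.3   30.5   89.4   66.1    6.8]
top 229 [ 402.9 -353.4   30.6   66.8   43.   -83.3]
stack 675 ((499.1511535644531, -25.827556610107422), (66.50621032714844, 91.0848617553711), 79.96060943603516) 0.21054573098193954
```

View pics/s4.png

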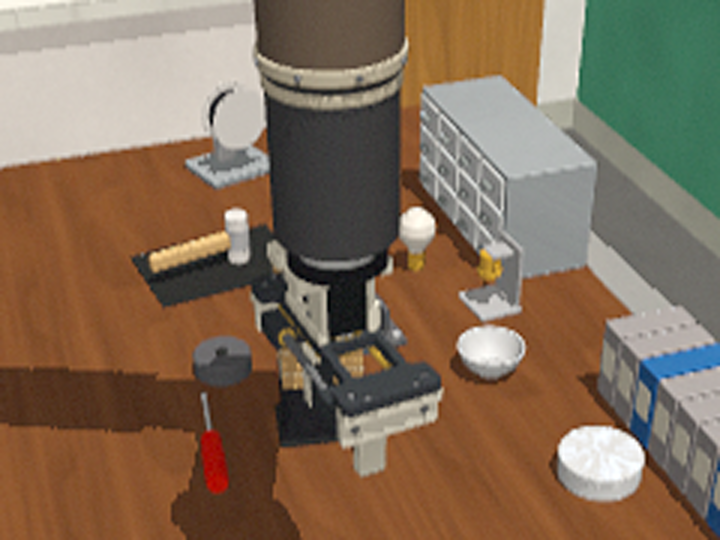

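Call:
move_arm:
  plan:
    - [0.82,0,0.0006,-0.06,0,0,0]
    - [0.82,0,0,-0.06,0,0,0]
    - [0.82,0,0,-0.06,0,0,0]
    - [0.82,0,0,-0.03,0,0,0]
    - [0.82,0,0,-0.02,0,0,0]
    - [0.82,0,0,-0.0098,0,0,0]
    - [0.82,0,0,0,0,0,0]
    - [-1,0,0,0,0,0,0]
    - [-1,0,0,0,0,0,0]
    - [-1,0,0,0,0,0,0]
    - [-1,0,0,0,0,0,0]
  force: 30

```text
time_s: 57.6
tcp_pos: [0.427, -0.3504, 0.0084]
eef_rot: [180.0, -0.1, 6.6]
contact_force: [0.3, 1.7, 6.2]
gripper_width: 0.0658
gripper_force: 30.0
```

Call:
move_arm:
  plan:
    - [-1,0,0,0.01,0,0,0]
    - [-1,0,0,0.05,0,0,0]
    - [-1,0,0,0.06,0,0,0]
    - [-1,0,0,0.06,0,0,0]
    - [-1,0,0,0.06,0,0,0]
    - [-1,0.009,0.0405,0.025,0,0,-2]
    - [-1,0.009,0.0405,0,0,0,-2]
    - [-1,0.009,0.0405,0,0,0,-2]
    - [-1,0.009,0.0405,0,0,0,-2]
    - [-1,0.009,0.0405,0,0,0,-2]
    - [-1,0.009,0.0405,0,0,0,-2]
    - [-1,0.009,0.0405,0,0,0,-2]
    - [-1,0.009,0.042,0,0,0,-2.3]
    - [-1,0,0,0,0,0,0]
    - [-1,0,0,0,0,0,0]
    - [-1,0,0,0,0,0,0]

```text
time_s: 59.6
tcp_pos: [0.498, -0.0256, 0.2726]
eef_rot: [180.0, 0.0, -9.7]
contact_force: [-0.7, 0.3, -1.2]
gripper_width: 0.0658
gripper_force: 30.0
```

```bash
python3 look.py 510 -25 290
```

```text
[ 0.498  -0.0256  0.2726] [180.    0.   -9.7] [-0.7  0.3 -1.2] 59.6
wrist 10754 [521.3 -30.1 294.5  72.4  38.2  80.7]
top 227 [465.7 -21.2 294.3  66.3  26.3  80.9]
```

Call:
move_arm:
  plan:
    - [-1,0.0013,0.0007,-0.035,0,0,0]
    - [-1,0,0,-0.012,0,0,0]
    - [-1,0,0,-0.004,0,0,0]
    - [-1,0,0,-0.001,0,0,0]
    - [-1,0,0,-0.001,0,0,0]
    - [-1,0,0,0,0,0,0]

```text
time_s: 60.45
tcp_pos: [0.4999, -0.024, 0.2199]
eef_rot: [-180.0, -0.0, -9.7]
contact_force: [0.5, 0.7, -1.7]
gripper_width: 0.0659
gripper_force: 30.0
```

Call:
move_arm:
  plan:
    - [-1,-0.0004,-0.0004,-0.001,0,0,0]
    - [-1,0,0,-0.001,0,0,0]
    - [-1,0,0,-0.0005,0,0,0]
    - [-1,0,0,0,0,0,0]

```text
time_s: 60.95
tcp_pos: [0.4995, -0.0246, 0.2184]
eef_rot: [-180.0, -0.1, -9.6]
contact_force: [-4.0, 1.3, 9.3]
gripper_width: 0.0659
gripper_force: 30.0
```

Release, rise and back well away, then inspect.

Call:
move_arm:
  plan:
    - [-1,0,0,0.001,0,0,0]
    - [0.6,0,0,0,0,0,0]
    - [0.8,0,0,0,0,0,0]
    - [0.85,0,0,0.02,0,0,0]
    - [0.85,0,0,0.05,0,0,0]
    - [0.85,0,0,0.04,0,0,0]
    - [0.85,0,-0.045,0.0,0,0,0]
    - [0.85,0,-0.045,0,0,0,0]
    - [0.85,0,-0.045,0,0,0,0]
    - [0.85,0,-0.045,0,0,0,0]
    - [0.85,0,-0.045,0,0,0,0]
    - [0.85,0,-0.045,0,0,0,0]
    - [0.85,0,-0.045,0,0,0,0]
    - [0.85,0,-0.045,0,0,0,0]
    - [0.85,0,0,0,0,0,0]
    - [0.85,0,0,0,0,0,0]

```text
time_s: 62.95
tcp_pos: [0.4991, -0.3845, 0.3273]
eef_rot: [-180.0, 0.0, -9.7]
contact_force: [-0.3, -0.3, 0.3]
gripper_width: 0.0812
gripper_force: 0.0
```

```bash
python3 - <<'E'
from h import *
c=cap('top');W=cloud(c)
m=(abs(W[...,2]-.240)<.009)&(np.hypot(W[...,0]-.498,W[...,1]+.025)<.07); q=W[m]
print('stack',len(q),cv2.minAreaRect((q[:,:2]*1000).astype(np.float32)),np.median(q[:,2]))
a=cap('side')
im=np.hstack([cv2.resize(a['img'][80:230,160:310],None,fx=3,fy=3),cv2.resize(c['img'][140:260,70:190],(450,450))])[...,::-1][:, :800]
cv2.imwrite('pics/fin.png',im)
Wm=W[(np.hypot(W[...,0]-.492,W[...,1]-.37)<.03)&(W[...,2]>.065)];print('mallet',Wm.mean(0),len(Wm))
E
```

```text
stack 712 ((498.82672119140625, -25.496814727783203), (66.38935852050781, 90.49321746826172), 80.12393951416016) 0.24029908468489566
mallet [0.49448717 0.36927481 0.07313686] 78
```

View pics/fin.png

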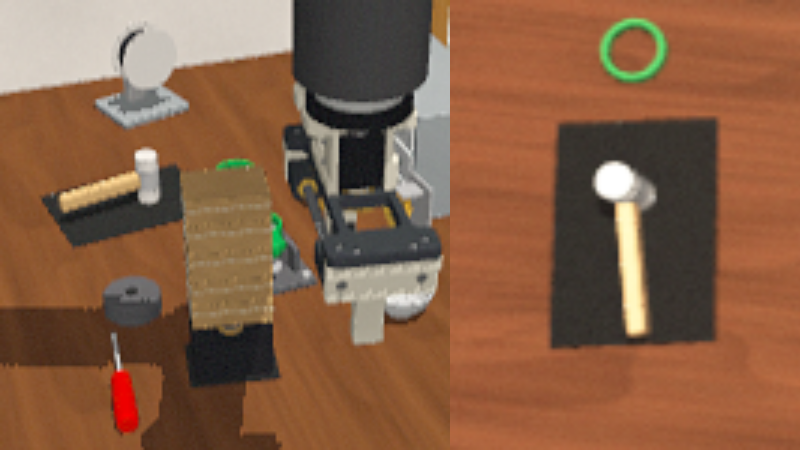

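The five cartons stand in one straight column on the box, with the top at 240 mm as expected. The mallet is upright on the mat, so I'm handing in.

```bash
python3 -c "
from h import *
print(workorder.close_job())"
```

```text
the job is handed in; nothing more can be done
None
```

The job is handed in at about 63 s: the ring is tapped fully down on both sides, the mallet stands face down on the mat, the lens is all the way in the box, and the five cartons are stacked squarely on top; the hand-in returned no verdict.

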